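Beaker onto the drying peg

ROBOT

A 6-joint arm with a two-finger parallel gripper is mounted at the origin on the work surface. World frame = base frame: x ahead of the robot, y to its left, z up, the work surface at z = 0. Lengths are in m, angles in rad, forces in N, time in s.
With the tool pointing down it reaches from about 0.375 to 0.925 m from the base axis. Payload 5.7 kg.
Tool frame: the origin (TCP) lies at the very end of the fingers, on their centre line; the grasp point (between the pads) lies 19 mm behind it (robot.pinch_z is the distance from the TCP to the grasp point, in m); z points along the fingers, y is the direction in which the jaws open and shut (so a half turn about z gives the same grasp; the last joint's range is limited). The gripper opens to 88 mm and grips with 3 to 60 N. Pads are 20 mm wide; open, the fingers measure 115 mm over their backs; the gripper's body (75 mm by 178 mm) begins 61 mm behind the grasp point.
Start: joints at [-1.217, 0.359, 1.51, -0, 1.272, -0.115], TCP at [0.271, -0.535, 0.223] pointing down, gripper open.
Joint ranges: [-2.97, 2.97], [-1.01, 2.36], [0.21, 2.38], [-0.96, 4.11], [0.2, 2.71], [-2.98, 2.98]. Speed limits (rad/s): [2.39, 2.39, 3.14, 3.14, 3.14, 3.14].

INTERFACE

Orientations are given as a rotation vector (axis times angle).
In Python, from workcell import robot gives the robot as it stands.
- The arm moves only by the tool jog_arm, never from a script. Its argument "commands" is text: rows parted by semicolons, each of 7 numbers parted by spaces: the shift along the tool's x, y, z in m, then the turn, a rotation vector about the tool's x, y, z in degrees, then the finger opening in m, from 0 to 0.0878. A call has 1 to 12 rows; each row shifts and turns the commanded pose from where the row before left it, along the tool's axes as they then stand; what a row does not reach is not made up. A row lasts 1/10 s, in which the tool goes at most 50 mm and 8.59 degrees, less where a joint would pass 70% of its speed; a pose out of reach is approached as far as the arm can. A call is refused whole if a number of a shift passes 0.05 or a number of a turn 8.59, either way. A call with a gripper value outside its range is refused whole. The fingers move at their own pace and stop on an object; "force" is the grip in N (left out, the last holds). Time passes only in rows, so rows that do not move let the fingers close. It gives the time, the measured TCP pose, the force and the opening at its end, in the units of the state.
- robot.get_state(): the state, without advancing time (a new reading comes with each control period).
- robot.capture(name): name is "side" or "top" or "wrist"; returns a dict with "pixels" (420x560x3 uint8, red, green, blue), "depth" (420x560 float32, m along the optical axis (not along the pixel's ray), 0 where there is no reading), "K" (3x3 intrinsics, pixels), "dist" ([k1, k2, p1, p2, k3] as OpenCV has them; the pictures are not rectified), "T" (4x4, takes a point from camera to world coordinates); the wrist camera has in their place "hand_eye" (4x4, takes a point from camera to tool coordinates, whose origin is the TCP and whose axes are the flange's). Camera axes: x right, y down, z forward; pixel columns grow to the right and rows downward; lengths in m; the calibration is good to about 2 mm. A picture is of the moment at which its call begins: read the wrist's pose just before it.
- robot.sign_off(): hands the job in, once; it reports no verdict.
The state is a dict: "clock": time; "joints": joint angles; "qd": joint speeds; "joint_efforts": joint torques, N m; "eef_pos": TCP position; "tcp_rot": TCP orientation; "contact_force": force on the tool from outside, world axes, zero at the start; "ft_torque": the same for the moment, N m; "width": finger opening in m.
Only numpy, scipy, OpenCV 4.12 (cv2) and the standard library are available. Lean on these libraries where they do the work, as an engineer would, in place of code of your own. Each camera call takes 0.05 s, during which the arm holds its last target.

TASK

The plain steel beaker has been rinsed: pick it up from the wire cradle it lies in, turn it upside down and lower it over the free orange drying peg until its rim stands flat on the wooden board, and only then let go of it. Leave the white beaker in its cradle and the blue one on its peg as they are.

Things in the scene. Friction and masses are not known exactly. Their poses are not given: they have to be found in the camera images.
- steel_beaker: Bare steel beaker, 105 mm tall, outer diameter 52, bore 46, 4 mm closed bottom, 0.1 to 0.17 kg. Origin: outside of its bottom, centre; z runs along its centre line to the open mouth. It lies on a blue-based wire cradle, mouth to the robot and 30 degrees low, its middle 68 mm above the table; rails below stay within 18 mm of its centre line, a wire stop stands at the mouth: grip its sides near the bottom.
- free_peg: The empty one of two upright orange pegs, 130 mm apart on a wooden board (120 x 260 mm, 15 mm thick, fixed flat on the table). Peg 14 mm in diameter, 85 mm tall, tapered tip: 16 mm of play all round inside a beaker. Origin: centre of the peg's foot, on the board's top face; z up. A beaker seated upside down on the board has its bottom 105 mm above this origin.
- white_beaker: White ceramic beaker, same size and axes as the steel one, lying in the other cradle likewise, at least 120 mm away from it; to be left alone. Origin: outside of its bottom, centre.
- blue_beaker: Blue ceramic beaker, same size and axes, already upside down on the other peg, its bottom 120 mm above the table; to be left alone. Origin: outside of its bottom, centre (now on top).
Things that resemble listed ones, but are neither listed nor needed, are in the scene too. What is shaped like the steel_beaker but pink or red is not meant.

How it is judged:
On the way:
1. The steel beaker, upside down and still held by the fingers, is lowered over the free peg to within 15 mm of standing on the board (z of steel_beaker in the frame of free_peg between 0.095 and 0.12 m and horizontal distance between steel_beaker and free_peg below 0.03 m and angle between steel_beaker's own z axis and vertical above 2.79 rad and contact force between the fingers and steel_beaker above 0.5 N), for 0.05 s.
At the end, for the whole second after the job is handed in: The steel beaker stands at rest upside down over the free peg: bottom 105 mm above the board within 5 mm, upright within 10 degrees, its centre within 22 mm of the peg; the white and blue beakers are within 25 mm of where they were (z of steel_beaker in the frame of free_peg between 0.1 and 0.11 m and horizontal distance between steel_beaker and free_peg below 0.022 m and angle between steel_beaker's own z axis and vertical above 2.967 rad and linear speed of steel_beaker below 0.02 m/s and distance of each of white_beaker, blue_beaker from where it was at the start of the episode below 0.025 m); the robot touches nothing.
It fails at once if the white beaker is moved by more than 25 mm (distance of white_beaker from where it was at the start of the episode above 0.025 m).
It fails at once if the blue beaker is moved by more than 25 mm (distance of blue_beaker from where it was at the start of the episode above 0.025 m).
It also fails if it takes over 42 s, if anything falls off the work surface, if the arm or the gripper's body presses on something with over 40 N, if the wrist force passes 120 N, or if a joint passes its speed limit or range.

## Working session

There is one attempt and no reset: what is moved stays moved. The work goes in short steps, Python scripts to look and compute and a tool call to move; the robot and the scene stay as the last step left them, time stands still between calls to the robot, and variables do not carry over. Pictures are saved under pics/ and viewed, and the job is handed in when it is done.

Besides the shell and the picture viewer there is one more tool, called after "Request:" in YAML: its name, and indented under it one key for each argument. jog_arm: Moves the arm, as the interface text tells. Its arguments: {"type":"object","properties":{"commands":{"type":"string"},"force":{"type":"number"}},"required":["commands"]}

```bash
ls; mkdir -p pics
python3 - <<'E'
from workcell import robot
import cv2,numpy as np
print(robot.get_state(), robot.pinch_z)
for n in ['side','top']:
    c=robot.capture(n); np.savez(f'{n}0.npz',**c); cv2.imwrite(f'pics/{n}0.png',c['pixels'][:,:,::-1]); print(n,c['K'],c['dist'],c['T'])
E
```

```text
pics
{'clock': 0.0, 'joints': array([-1.21707930e+00,  3.59511745e-01,  1.51141967e+00, -3.84458364e-05,
        1.27251066e+00, -1.15125423e-01]), 'qd': array([-0.00110418, -0.0006422 ,  0.0001236 , -0.0001906 ,  0.00013679,
        0.00069863]), 'joint_efforts': array([-3.41062980e-03, -5.15387571e+01, -2.70729947e+01,  6.72340603e-02,
        3.46557435e-02, -1.06716784e-04]), 'eef_pos': array([ 0.27083773, -0.53461758,  0.22181045]), 'tcp_rot': array([-3.05388082e+00, -7.29321172e-01,  4.02802200e-04]), 'contact_force': array([ 0.96724326, -0.1982283 , -0.02162255]), 'ft_torque': array([-0.05025012, -0.04195405, -0.01307253]), 'width': 0.08811655241071882} 0.0187
side [[507.61364605   0.         280.99736864]
 [  0.         507.61364605 203.96720441]
 [  0.           0.           1.        ]] [-0.12210446  0.          0.          0.          0.        ] [[ 0.99666806 -0.02885006  0.07629186  0.45171853]
 [-0.08032315 -0.50973288  0.85657491 -0.97159978]
 [ 0.01417623 -0.85984886 -0.51035181  0.71404137]
 [ 0.          0.          0.          1.        ]]
top [[383.17575826   0.         274.98510484]
 [  0.         383.17575826 213.24372461]
 [  0.           0.           1.        ]] [0.01109108 0.         0.         0.         0.        ] [[-0.01471778 -0.99507229  0.09805372  0.43797614]
 [-0.99983226  0.01357687 -0.01229272  0.05276676]
 [ 0.01090089 -0.09821819 -0.9951052   1.01161158]
 [ 0.          0.          0.          1.        ]]
```

View pics/side0.png

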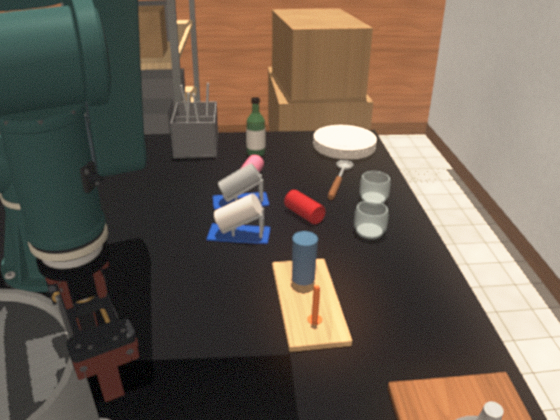

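View pics/top0.png

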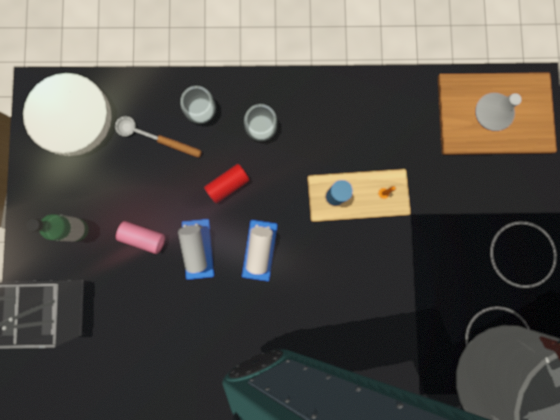

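Run:
```python
import cv2,numpy as np
s=np.load('side0.npz');t=np.load('top0.npz')
a=cv2.resize(s['pixels'][140:250,190:290],None,fx=4,fy=4,interpolation=cv2.INTER_CUBIC)
b=cv2.resize(t['pixels'][210:290,170:290],None,fx=4,fy=4,interpolation=cv2.INTER_CUBIC)
H=max(a.shape[0],b.shape[0]); 
p=lambda i:cv2.copyMakeBorder(i,0,H-i.shape[0],0,0,0)
o=np.hstack([p(a),p(b)]); o=cv2.resize(o,None,fx=.9,fy=.9)
cv2.imwrite('pics/crop0.png',o[:,:,::-1])
```

```text
(no output)
```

View pics/crop0.png

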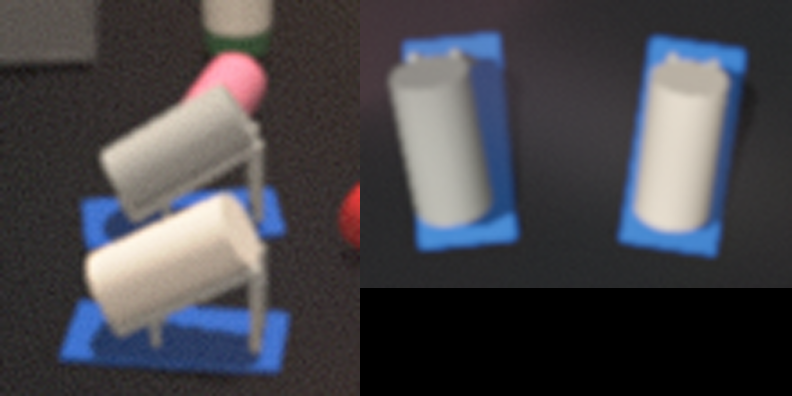

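```bash
cat > h.py <<'E'
import numpy as np,cv2
def cloud(c,T=None):
    K,d=c['K'],c['dist']; T=c['T'] if T is None else T
    h,w=c['depth'].shape
    u,v=np.meshgrid(np.arange(w),np.arange(h))
    p=cv2.undistortPoints(np.stack([u,v],-1).reshape(-1,1,2).astype(np.float64),K,d).reshape(h,w,2)
    z=c['depth'].astype(float)
    P=np.stack([p[...,0]*z,p[...,1]*z,z],-1)
    W=P@T[:3,:3].T+T[:3,3]; W[z<=0]=np.nan
    return W
def fitcyl(P,p0,a0,r=0.026,fixr=True):
    from scipy.optimize import least_squares
    a0=np.array(a0)/np.linalg.norm(a0)
    e1=np.cross(a0,[0,1,0.1]);e1/=np.linalg.norm(e1);e2=np.cross(a0,e1)
    def unpack(x):
        a=a0+x[2]*e1+x[3]*e2; a/=np.linalg.norm(a); return p0+x[0]*e1+x[1]*e2,a
    def f(x):
        c,a=unpack(x);d=P-c;d=d-np.outer(d@a,a);return np.linalg.norm(d,axis=1)-r
    s=least_squares(f,[0,0,0,0],loss='soft_l1',f_scale=0.002)
    c,a=unpack(s.x);t=(P-c)@a
    return c,a,np.percentile(t,[1,99]),np.median(np.abs(f(s.x))),f(s.x)
E
python3 - <<'E'
from h import *
S=dict(np.load('side0.npz'));T=dict(np.load('top0.npz'))
Ws,Wt=cloud(S),cloud(T)
def show(n,W,u,v): print(n,(u,v),W[v,u].round(4))
show('steel top',Wt,193,250);show('white top',Wt,258,248);show('blue top',Wt,341,187);show('table',Wt,300,300);show('board',Wt,365,205);show('peg',Wt,388,191)
show('steel side',Ws,238,183);show('white side',Ws,238,213);show('table',Ws,190,250);show('board',Ws,290,290);show('peg',Ws,317,305);show('blue',Ws,304,240)
for n,W in(('top',Wt),('side',Ws)):
  for nm,x0 in (('steel',Wt[250,193]),('white',Wt[248,258])):
    m=(np.abs(W[...,0]-x0[0])<.09)&(np.abs(W[...,1]-x0[1])<.06)&(W[...,2]>0.03)&(W[...,2]<.16)
    P=W[m]; a0=[-.866,0,-.5]; c0=np.array([x0[0],x0[1],.068])
    d=P-c0;a=np.array(a0);d=d-np.outer(d@a,a);P=P[np.linalg.norm(d,axis=1)<.045]
    c,a,t,e,_=fitcyl(P,c0,a0)
    print(n,nm,len(P),c.round(4),a.round(3),t.round(4),'err',e.round(4),'mid',(c+a*t.mean()).round(4),'bottom',(c+a*t[0]).round(4))
E
```

```text
steel top (193, 250) [0.4433 0.2379 0.0926]
white top (258, 248) [0.4457 0.083  0.0977]
blue top (341, 187) [ 0.5862 -0.1151  0.1183]
table (300, 300) [ 0.31   -0.0216 -0.0041]
board (365, 205) [ 0.5547 -0.196   0.0153]
peg (388, 191) [ 0.5827 -0.2413  0.0689]
steel side (238, 183) [0.4422 0.2244 0.0704]
white side (238, 213) [0.4412 0.0595 0.0782]
table (190, 250) [ 0.3237  0.0252 -0.0007]
board (290, 290) [ 0.5465 -0.1544  0.016 ]
peg (317, 305) [ 0.5882 -0.25    0.0574]
blue (304, 240) [ 0.5754 -0.1259  0.123 ]
top steel 990 [0.4456 0.2456 0.0639] [-0.862 -0.076 -0.501] [-0.0549  0.0495] err 0.001 mid [0.448  0.2458 0.0653] bottom [0.493  0.2498 0.0914]
top white 954 [0.446  0.083  0.0675] [-0.852  0.14  -0.504] [-0.0478  0.0568] err 0.0008 mid [0.4421 0.0837 0.0652] bottom [0.4866 0.0763 0.0916]
side steel 858 [0.445  0.2459 0.065 ] [-0.869 -0.06  -0.491] [-0.0571  0.0495] err 0.0018 mid [0.4483 0.2461 0.0669] bottom [0.4946 0.2493 0.0931]
side white 1117 [0.445  0.0834 0.0692] [-0.863  0.143 -0.484] [-0.0502  0.0545] err 0.0016 mid [0.4432 0.0837 0.0682] bottom [0.4884 0.0763 0.0935]
```

Run:
```python
from h import *
S=dict(np.load('side0.npz'));T=dict(np.load('top0.npz'))
Ws,Wt=cloud(S),cloud(T)
for n,W,C in(('top',Wt,T),('side',Ws,S)):
    # blue top
    hsv=cv2.cvtColor(C['pixels'],cv2.COLOR_RGB2HSV)
    near=(np.abs(W[...,0]-.58)<.09)&(W[...,1]>-.36)&(W[...,1]<-.02)
    blue=near&(hsv[...,0]>95)&(hsv[...,0]<125)&(hsv[...,1]>90)&(W[...,2]>.02)
    c,a,t,e,_=fitcyl(W[blue&(W[...,2]<.112)],np.array([.58,-.12,.07]),[0,0,1.])
    print(n,'blue',c.round(4),a.round(3),e.round(4),'top pts mean',np.nanmean(W[blue&(W[...,2]>.115)],0).round(4))
    org=near&(hsv[...,0]<10)&(hsv[...,1]>150)&(W[...,2]>.0)
    ys,xs=np.nonzero(org);print(len(ys))
    P=W[org&(W[...,2]>.025)&(W[...,2]<.095)]
    print('peg pts',np.median(P,0).round(4),P.min(0).round(3),P.max(0).round(3))
    for y,x in list(zip(ys,xs))[::max(1,len(ys)//25)]: print((x,y),W[y,x].round(4))
    bd=near&(hsv[...,0]>10)&(hsv[...,0]<30)&(hsv[...,1]>60)&(np.abs(W[...,2]-.015)<.01)
    k=bd.astype(np.uint8);P=W[bd][:,:2].astype(np.float32)
    r=cv2.minAreaRect(P);print('board',r,np.nanmedian(W[bd][:,2]))
```

```text
top blue [ 0.5795 -0.1149  0.07  ] [-0.01  -0.029  1.   ] 0.0004 top pts mean [ 0.5769 -0.1146  0.1186]
0
  return _methods._mean(a, axis=axis, dtype=dtype,
  ret = um.true_divide(
Traceback (most recent call last):
ValueError: zero-size array to reduction operation minimum which has no identity
```

Run:
```python
from h import *
S=dict(np.load('side0.npz'));T=dict(np.load('top0.npz'))
for n,C in(('top',T),('side',S)):
    W=cloud(C)
    near=(np.abs(W[...,0]-.58)<.09)&(W[...,1]>-.36)&(W[...,1]<-.02)
    P=W[near&(W[...,2]>.03)&(W[...,2]<.11)&(W[...,1]<-.19)]
    print(n,len(P),np.median(P,0).round(4),P.min(0).round(3),P.max(0).round(3))
    if len(P)>15:
      c,a,t,e,_=fitcyl(P,np.array([.58,-.245,.06]),[0,0,1.],r=.007); print(c.round(4),a.round(3),e)
    hsv=cv2.cvtColor(C['pixels'],cv2.COLOR_RGB2HSV)
    bd=near&(np.abs(W[...,2]-.015)<.006)&(hsv[...,2]>120)
    bd=cv2.morphologyEx(bd.astype(np.uint8),cv2.MORPH_OPEN,np.ones((3,3)))>0
    r=cv2.minAreaRect(W[bd][:,:2].astype(np.float32));print('board',r,np.nanmedian(W[bd][:,2]))
a=cv2.resize(S['pixels'][220:360,260:360],None,fx=4,fy=4,interpolation=cv2.INTER_CUBIC)
b=cv2.resize(T['pixels'][160:230,295:420],None,fx=4,fy=4,interpolation=cv2.INTER_CUBIC)
b=cv2.resize(b,(400,224));b=cv2.copyMakeBorder(b,0,560-224,0,0,0)
cv2.imwrite('pics/peg0.png',np.hstack([a,b])[:,:,::-1])
```

```text
top 70 [ 0.5834 -0.2427  0.0784] [ 0.579 -0.25   0.035] [ 0.592 -0.239  0.101]
[ 0.5858 -0.2475  0.06  ] [ 0.012 -0.021  1.   ] 0.0005904498406475128
board ((0.5817838311195374, -0.18039830029010773), (0.11992771178483963, 0.2619507610797882), 3.1684060096740723) 0.013628765227396977
side 219 [ 0.5842 -0.2503  0.0697] [ 0.578 -0.256  0.03 ] [ 0.592 -0.243  0.104]
[ 0.585  -0.2449  0.06  ] [0.005 0.025 1.   ] 0.0008722661255882455
board ((0.5813124775886536, -0.18178874254226685), (0.12108417600393295, 0.2633730471134186), 3.3695225715637207) 0.015979235924483692
```

View pics/peg0.png

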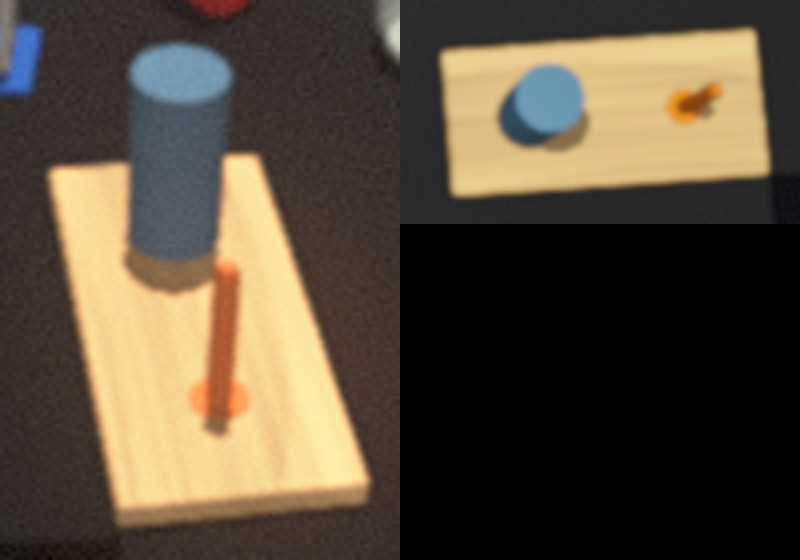

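```bash
cat >> h.py <<'E'
from scipy.spatial.transform import Rotation as Ro, Slerp
def Rtool(az,pitch):
    """az deg heading of tool x, pitch deg about tool y (positive: tool z leans to heading)"""
    a=np.radians(az);R0=np.array([[np.cos(a),np.sin(a),0],[np.sin(a),-np.cos(a),0],[0,0,-1]])
    return R0@Ro.from_euler('y',pitch,degrees=True).as_matrix()
def plan(p0,R0,p1,R1,n,g,nd=3,ease=True):
    s=np.linspace(0,1,n+1)[1:]
    if ease: s=s*s*(3-2*s)*.5+s*.5
    sl=Slerp([0,1],Ro.from_matrix([R0,R1]));p=np.array(p0);R=np.array(R0);rows=[];mx=0;mr=0
    for q in s:
        tp=p0+(p1-p0)*q;tR=sl([q]).as_matrix()[0]
        d=np.round(R.T@(tp-p),nd);r=np.round(np.degrees(Ro.from_matrix(R.T@tR).as_rotvec()),1)
        mx=max(mx,np.linalg.norm(d));mr=max(mr,np.linalg.norm(r))
        rows.append(' '.join(f'{v:g}' for v in list(d+0.)+list(r+0.)+[g]))
        p=p+R@d;R=R@Ro.from_rotvec(np.radians(r)).as_matrix()
    for i in range(0,n,12): print('; '.join(rows[i:i+12]));
    print('max',mx.round(4),mr.round(2),'end err',(p1-p).round(4),np.degrees(Ro.from_matrix(R.T@R1).magnitude()).round(2))
    return p,R
def cur(robot):
    s=robot.get_state();return s,np.array(s['eef_pos']),Ro.from_rotvec(s['tcp_rot']).as_matrix()
b=np.array([.494,.2495,.0935]);ax=np.array([-.8635,-.068,-.5]);ax/=np.linalg.norm(ax)
Rp=Rtool(4.5,-30)
E
python3 - <<'E'
from h import *
from workcell import robot
s,p,R=cur(robot)
g=b+.032*ax+.0187*Rp[:,2]; print('grasp tcp',g, 'toolz',Rp[:,2],'R now',R.round(3).tolist())
p,R=plan(p,R,np.array([.45,-.12,.33]),Rtool(15,0),12,.085)
p,R=plan(p,R,g-.10*Rp[:,2],Rp,12,.085)
E
```

```text
grasp tcp [0.45705036 0.24659069 0.06130737] toolz [-0.49845867 -0.03922955 -0.8660254 ] R now [[0.892, 0.452, -0.001], [0.452, -0.892, 0.002], [0.0, -0.002, -1.0]]
0.018 -0.015 -0.006 0 0 0.6 0.085; 0.024 -0.02 -0.007 0 0 0.8 0.085; 0.028 -0.025 -0.009 0 0 1 0.085; 0.031 -0.028 -0.01 0 0 1.1 0.085; 0.033 -0.031 -0.011 0 0 1.2 0.085; 0.033 -0.033 -0.011 0 0 1.2 0.085; 0.033 -0.033 -0.011 -0.1 0 1.3 0.085; 0.031 -0.033 -0.011 0 0 1.1 0.085; 0.028 -0.032 -0.01 0 0 1.2 0.085; 0.024 -0.028 -0.009 0 0 0.9 0.085; 0.02 -0.024 -0.007 0 0 0.8 0.085; 0.015 -0.018 -0.006 0 0 0.7 0.085
max 0.0479 1.3 end err [-0.0001 -0.0001 -0.0002] 0.04
0.008 -0.018 0.009 0.1 -1.5 0.5 0.085; 0.01 -0.023 0.013 0.2 -2.1 0.7 0.085; 0.013 -0.029 0.014 0.3 -2.5 0.9 0.085; 0.015 -0.032 0.016 0.2 -2.8 0.9 0.085; 0.016 -0.035 0.016 0.3 -3 1 0.085; 0.016 -0.037 0.017 0.3 -3.1 1.1 0.085; 0.017 -0.036 0.015 0.3 -3.1 1.1 0.085; 0.017 -0.036 0.014 0.2 -3 1 0.085; 0.015 -0.033 0.013 0.3 -2.7 0.9 0.085; 0.014 -0.03 0.011 0.2 -2.5 0.9 0.085; 0.011 -0.025 0.008 0.2 -2.1 0.7 0.085; 0.009 -0.019 0.006 0.2 -1.5 0.5 0.085
max 0.0437 3.3 end err [-0.0004 -0.0005  0.0001] 0.05
```

Request:
jog_arm:
  commands: "0.018 -0.015 -0.006 0 0 0.6 0.085; 0.024 -0.02 -0.007 0 0 0.8 0.085; 0.028 -0.025 -0.009 0 0 1 0.085; 0.031 -0.028 -0.01 0 0 1.1 0.085; 0.033 -0.031 -0.011 0 0 1.2 0.085; 0.033 -0.033 -0.011 0 0 1.2 0.085; 0.033 -0.033 -0.011 -0.1 0 1.3 0.085; 0.031 -0.033 -0.011 0 0 1.1 0.085; 0.028 -0.032 -0.01 0 0 1.2 0.085; 0.024 -0.028 -0.009 0 0 0.9 0.085; 0.02 -0.024 -0.007 0 0 0.8 0.085; 0.015 -0.018 -0.006 0 0 0.7 0.085"
  force: 30

```text
clock: 1.3
eef_pos: [0.4505, -0.1182, 0.3307]
tcp_rot: [3.114, 0.41, 0.001]
contact_force: [0.6, -0.2, -0.2]
width: 0.0848
```

Request:
jog_arm:
  commands: "0.008 -0.018 0.009 0.1 -1.5 0.5 0.085; 0.01 -0.023 0.013 0.2 -2.1 0.7 0.085; 0.013 -0.029 0.014 0.3 -2.5 0.9 0.085; 0.015 -0.032 0.016 0.2 -2.8 0.9 0.085; 0.016 -0.035 0.016 0.3 -3 1 0.085; 0.016 -0.037 0.017 0.3 -3.1 1.1 0.085; 0.017 -0.036 0.015 0.3 -3.1 1.1 0.085; 0.017 -0.036 0.014 0.2 -3 1 0.085; 0.015 -0.033 0.013 0.3 -2.7 0.9 0.085; 0.014 -0.03 0.011 0.2 -2.5 0.9 0.085; 0.011 -0.025 0.008 0.2 -2.1 0.7 0.085; 0.009 -0.019 0.006 0.2 -1.5 0.5 0.085"

```text
clock: 2.5
eef_pos: [0.5071, 0.252, 0.1458]
tcp_rot: [3.011, 0.119, -0.811]
contact_force: [-0.3, -0.7, -0.0]
width: 0.0849
```

Run:
```python
from h import *
from workcell import robot
s,p,R=cur(robot); c=robot.capture('wrist')
cv2.imwrite('pics/wrist1.png',c['pixels'][:,:,::-1])
T=np.eye(4);T[:3,:3]=R;T[:3,3]=p
np.savez('w1.npz',Tt=T,**c)
print(s['clock'],p,R.round(3).tolist(),s['joints'].round(2),'Rerr',np.degrees(Ro.from_matrix(R.T@Rp).as_rotvec()))
W=cloud(c,T@c['hand_eye'])
m=(np.abs(W[...,0]-.45)<.09)&(np.abs(W[...,1]-.247)<.06)&(W[...,2]>0.03)&(W[...,2]<.16)
P=W[m];a=ax;c0=b+.05*ax
d=P-c0;d=d-np.outer(d@a,a);P=P[np.linalg.norm(d,axis=1)<.04]
c_,a_,t,e,_=fitcyl(P,c0,a);print(len(P),c_.round(4),a_.round(3),t.round(4),e.round(4),'bottom',(c_+a_*t[0]).round(4))
```

```text
2.5 [0.50712769 0.25197984 0.14576167] [[0.862, 0.079, -0.501], [0.068, -0.997, -0.04], [-0.502, 0.001, -0.865]] [0.27 0.68 1.27 0.1  1.7  1.75] Rerr [ 0.05761118  0.14494568 -0.00330747]
6363 [0.4515 0.2436 0.0677] [-0.893 -0.084 -0.442] [-0.0496  0.0441] 0.0061 bottom [0.4958 0.2477 0.0896]
```

View pics/wrist1.png

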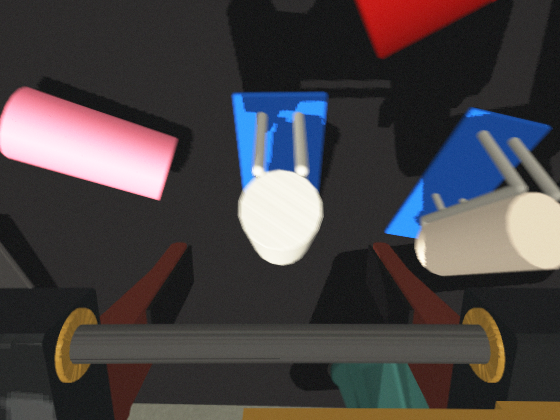

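Run:
```python
from h import *
c=dict(np.load('w1.npz'));T=c['Tt'];W=cloud(c,T@c['hand_eye'])
D=np.zeros(W.shape[:2],np.uint8);cv2.circle(D,(281,210),32,1,-1)
P=W[D>0];P=P[np.isfinite(P[:,0])];m=np.median(P,0)
u,s_,v=np.linalg.svd(P-m,full_matrices=False);n=v[2];n=n*np.sign(n@ax);print('disc centre',P.mean(0).round(4),'normal',n.round(3))
# disc outline: inliers to plane
q=(W-m)@n; inl=(np.abs(q)<.002)&(np.linalg.norm(W-m,axis=-1)<.032)
k=inl.astype(np.uint8);Pd=W[inl];print(inl.sum(),Pd.mean(0).round(4))
# side surface
s=(W-m)@ax; d=(W-m)-s[...,None]*ax; side=(s>.006)&(s<.1)&(np.linalg.norm(d,axis=-1)<.034)
yy,xx=np.nonzero(side);print(side.sum())
c_,a_,t,e,_=fitcyl(W[side],m+.05*ax,ax);print(c_.round(4),a_.round(3),t.round(3),e)
pt=T[:3,:3].T@(Pd.mean(0)-T[:3,3]);print('disc in tool',pt.round(4))
```

```text
disc centre [0.4901 0.2478 0.0924] normal [-0.862 -0.076 -0.502]
5291 [0.4902 0.247  0.0923]
643
[0.4473 0.2431 0.0669] [-0.862 -0.079 -0.501] [-0.043  0.048] 9.850936398679566e-05
disc in tool [0.0119 0.0036 0.0549]
```

```bash
cat >> h.py <<'E'
b=np.array([.491,.2478,.0925]);ax=np.array([-.8625,-.074,-.5]);ax/=np.linalg.norm(ax)
Rp=Rtool(4.9,-30);G=b+.032*ax+.0187*Rp[:,2]
E
python3 - <<'E'
from h import *
from workcell import robot
s,p,R=cur(robot);print(G)
plan(p,R,G,Rp,8,.085)
E
```

```text
[0.45407564 0.24463262 0.06030038]
0 0 0.008 0 0 0 0.085; -0.001 0.001 0.012 0 0 -0.1 0.085; 0 0.001 0.014 -0.1 0.1 0 0.085; -0.001 0.001 0.016 0 0 -0.1 0.085; -0.001 0 0.015 0 0.1 0 0.085; -0.001 0.001 0.014 -0.1 0 0 0.085; 0 0.001 0.012 0 0 -0.1 0.085; -0.001 0 0.008 0 0 0 0.085
max 0.0161 0.14 end err [ 0.0003 -0.0001 -0.0004] 0.04
```

Request:
jog_arm:
  commands: "0 0 0.008 0 0 0 0.085; -0.001 0.001 0.012 0 0 -0.1 0.085; 0 0.001 0.014 -0.1 0.1 0 0.085; -0.001 0.001 0.016 0 0 -0.1 0.085; -0.001 0 0.015 0 0.1 0 0.085; -0.001 0.001 0.014 -0.1 0 0 0.085; 0 0.001 0.012 0 0 -0.1 0.085; -0.001 0 0.008 0 0 0 0.085; 0 0 0 0 0 0 0.085"

```text
clock: 3.45
eef_pos: [0.4531, 0.2402, 0.0638]
tcp_rot: [3.011, 0.126, -0.803]
contact_force: [-0.1, -0.2, 0.5]
width: 0.0853
```

Run:
```python
from h import *
from workcell import robot
c=robot.capture('wrist');d=robot.capture('side')
a=cv2.resize(d['pixels'][130:260,170:300],(420,420),interpolation=cv2.INTER_CUBIC)
o=np.hstack([c['pixels'][:,100:460],a]);cv2.imwrite('pics/g2.png',o[:,:,::-1])
```

```text
(no output)
```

View pics/g2.png

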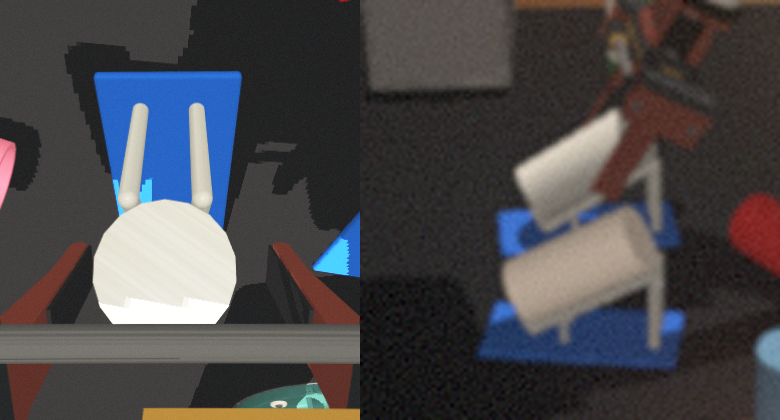

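Request:
jog_arm:
  commands: "0 -0.003 0.001 0 0 0 0.085; 0.001 -0.002 0.002 0 0 0 0.085; 0 0 0 0 0 0 0.085"

```text
clock: 3.85
eef_pos: [0.4537, 0.2463, 0.061]
tcp_rot: [3.012, 0.128, -0.8]
contact_force: [-0.4, 0.2, 0.1]
width: 0.0851
```

Run:
```python
from h import *
from workcell import robot
s,p,R=cur(robot);print(p,s['joints'],R.T@(G-p))
c=robot.capture('wrist')
cv2.imwrite('pics/g3.png',c['pixels'][:,:,::-1])
```

```text
[0.45365147 0.24632668 0.06099812] [0.28882143 0.70772381 1.46744487 0.10029091 1.47706728 1.73930497] [0.00058881 0.00172341 0.00046882]
```

View pics/g3.png

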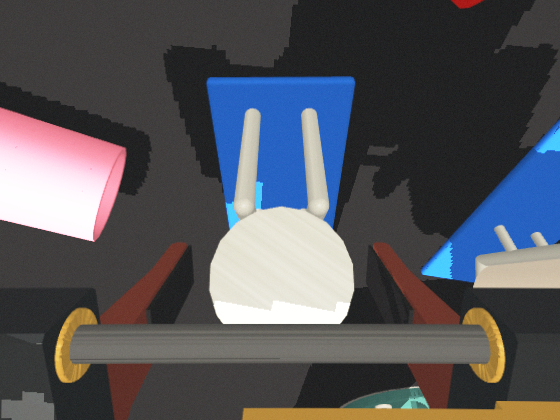

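The beaker's bottom disc (centre 282,280) is now centred between the finger tips (183 and 382). I'll close the fingers.

Request:
jog_arm:
  commands: "0 0 0 0 0 0 0.065; 0 0 0 0 0 0 0.056; 0 0 0 0 0 0 0.052; 0 0 0 0 0 0 0.045; 0 0 0 0 0 0 0.045; 0 0 0 0 0 0 0.045; 0 0 0 0 0 0 0.045; 0 0 0 0 0 0 0.045"
  force: 35

```text
clock: 4.7
eef_pos: [0.4535, 0.2457, 0.0611]
tcp_rot: [3.011, 0.127, -0.8]
contact_force: [-0.2, -1.6, 1.6]
width: 0.0519
```

Run:
```python
from h import *
from workcell import robot
s,p,R=cur(robot);print(p,s['width'],s['contact_force'])
plan(p,R,p+[.0,0,.12],R,6,.045)
```

```text
[0.45346851 0.2456601  0.06113586] 0.0519452475038548 [-0.2329023  -1.63328069  1.58856615]
-0.007 0 -0.013 0 0 0 0.045; -0.011 0 -0.018 0 0 0 0.045; -0.012 0 -0.021 0 0 0 0.045; -0.012 0 -0.021 0 0 0 0.045; -0.01 0 -0.019 0 0 0 0.045; -0.008 0 -0.012 0 0 0 0.045Traceback (most recent call last):
  File "<stdin>", line 4, in <module>
  File "h.py", line 38, in plan
    print('max',mx.round(4),mr.round(2),'end err',(p1-p).round(4),np.degrees(Ro.from_matrix(R.T@R1).magnitude()).round(2))
                            ^^^^^^^^
AttributeError: 'int' object has no attribute 'round'
```

Width is 51.9 mm, so the beaker is held. I'll lift it straight up.

Request:
jog_arm:
  commands: "-0.007 0 -0.013 0 0 0 0.045; -0.011 0 -0.018 0 0 0 0.045; -0.012 0 -0.021 0 0 0 0.045; -0.012 0 -0.021 0 0 0 0.045; -0.01 0 -0.019 0 0 0 0.045; -0.008 0 -0.012 0 0 0 0.045; 0 0 0 0 0 0 0.045"

```text
clock: 5.4
eef_pos: [0.454, 0.2465, 0.1833]
tcp_rot: [3.015, 0.128, -0.795]
contact_force: [0.4, 0.1, -0.3]
width: 0.0522
```

```bash
sed -i 's/mx=0;mr=0/mx=mr=np.float64(0)/' h.py
python3 - <<'E'
from h import *
from workcell import robot
s,p,R=cur(robot);print(s['clock'],p,s['width'],s['contact_force'])
d=robot.capture('side');c=robot.capture('wrist')
np.savez('s4.npz',**d)
o=np.hstack([cv2.resize(d['pixels'][100:260,150:310],(400,400)),cv2.resize(c['pixels'],(400,300))[:, :].repeat(1,0) if False else cv2.copyMakeBorder(cv2.resize(c['pixels'],(400,300)),0,100,0,0,0)])
cv2.imwrite('pics/lift4.png',o[:,:,::-1])
E
```

```text
5.4 [0.45399602 0.24649967 0.18330784] 0.052180353571204284 [ 0.3769571   0.06863057 -0.34024187]
```

View pics/lift4.png

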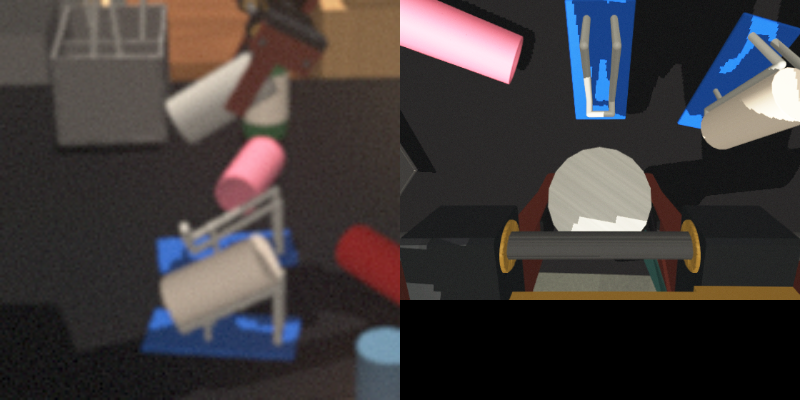

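```bash
cat >> h.py <<'E'
ob=Rp.T@(b-G);at=Rp.T@ax
Rq=Rtool(0,30)
PEG=np.array([.585,-.246,.015])
E
python3 - <<'E'
from h import *
from workcell import robot
s,p,R=cur(robot)
print('at place axis',Rq@at)
tgt=PEG+[0,0,.105+.12]-Rq@ob;print(tgt)
p,R=plan(p,R,np.array([.49,.08,.32]),Rtool(3,-8),11,.045)
p,R=plan(p,R,tgt,Rq,12,.045)
E
```

```text
at place axis [ 1.78421872e-04 -5.74734670e-05 -9.99999982e-01]
[ 0.59435571 -0.24600184  0.19180533]
-0.003 0.01 -0.008 0 1.2 0.1 0.045; -0.003 0.013 -0.01 0.1 1.7 0.1 0.045; -0.004 0.015 -0.012 0 2 0.2 0.045; -0.004 0.018 -0.015 0.1 2.3 0.2 0.045; -0.003 0.019 -0.015 0.1 2.4 0.2 0.045; -0.003 0.019 -0.016 0.1 2.5 0.2 0.045; -0.002 0.019 -0.015 0 2.4 0.2 0.045; -0.001 0.017 -0.015 0.1 2.3 0.2 0.045; -0.001 0.016 -0.013 0.1 2 0.1 0.045; 0.001 0.013 -0.011 0 1.7 0.1 0.045; 0 0.009 -0.008 0.1 1.2 0.1 0.045
max 0.025 2.51 end err [-0.0001 -0.0004  0.0001] 0.07
0.005 0.017 0.006 0 2 0.2 0.045; 0.007 0.023 0.008 -0.1 2.6 0.2 0.045; 0.008 0.027 0.01 0 3.1 0.2 0.045; 0.009 0.031 0.012 -0.1 3.6 0.3 0.045; 0.008 0.033 0.014 -0.1 3.8 0.3 0.045; 0.008 0.034 0.014 0 3.9 0.3 0.045; 0.007 0.034 0.015 -0.1 4 0.3 0.045; 0.006 0.033 0.015 -0.1 3.8 0.3 0.045; 0.005 0.031 0.015 0 3.5 0.3 0.045; 0.004 0.027 0.013 -0.1 3.1 0.3 0.045; 0.002 0.022 0.011 0 2.7 0.2 0.045; 0.002 0.017 0.008 0 1.9 0.1 0.045
max 0.0378 4.01 end err [ 0.0001  0.0001 -0.    ] 0.06
```

Request:
jog_arm:
  commands: "-0.003 0.01 -0.008 0 1.2 0.1 0.045; -0.003 0.013 -0.01 0.1 1.7 0.1 0.045; -0.004 0.015 -0.012 0 2 0.2 0.045; -0.004 0.018 -0.015 0.1 2.3 0.2 0.045; -0.003 0.019 -0.015 0.1 2.4 0.2 0.045; -0.003 0.019 -0.016 0.1 2.5 0.2 0.045; -0.002 0.019 -0.015 0 2.4 0.2 0.045; -0.001 0.017 -0.015 0.1 2.3 0.2 0.045; -0.001 0.016 -0.013 0.1 2 0.1 0.045; 0.001 0.013 -0.011 0 1.7 0.1 0.045; 0 0.009 -0.008 0.1 1.2 0.1 0.045"

```text
clock: 6.6
eef_pos: [0.4902, 0.0792, 0.3206]
tcp_rot: [3.13, 0.082, -0.218]
contact_force: [-0.9, -0.8, -1.2]
width: 0.052
```

Request:
jog_arm:
  commands: "0.005 0.017 0.006 0 2 0.2 0.045; 0.007 0.023 0.008 -0.1 2.6 0.2 0.045; 0.008 0.027 0.01 0 3.1 0.2 0.045; 0.009 0.031 0.012 -0.1 3.6 0.3 0.045; 0.008 0.033 0.014 -0.1 3.8 0.3 0.045; 0.008 0.034 0.014 0 3.9 0.3 0.045; 0.007 0.034 0.015 -0.1 4 0.3 0.045; 0.006 0.033 0.015 -0.1 3.8 0.3 0.045; 0.005 0.031 0.015 0 3.5 0.3 0.045; 0.004 0.027 0.013 -0.1 3.1 0.3 0.045; 0.002 0.022 0.011 0 2.7 0.2 0.045; 0.002 0.017 0.008 0 1.9 0.1 0.045"

```text
clock: 7.8
eef_pos: [0.5934, -0.2475, 0.1904]
tcp_rot: [-3.034, 0.001, -0.811]
contact_force: [0.2, 0.5, -0.5]
width: 0.052
```

Request:
jog_arm:
  commands: "0 0 0 0 0 0 0.045; 0 0 0 0 0 0 0.045"

```text
clock: 8.0
eef_pos: [0.5936, -0.246, 0.1912]
tcp_rot: [-3.034, 0.001, -0.808]
contact_force: [0.7, 1.0, -1.3]
width: 0.0525
```

```bash
cat > meas.py <<'E'
from h import *
from workcell import robot
import sys
tag=sys.argv[1]
s,p,R=cur(robot)
print(s['clock'],p.round(4),s['width'],s['contact_force'].round(2),s['joints'].round(2),'rot err to Rq',np.degrees(Ro.from_matrix(R.T@Rq).as_rotvec()).round(2))
bb=p+R@ob; print('nominal bottom',bb.round(4))
S=robot.capture('side');T=robot.capture('top');w=robot.capture('wrist')
np.savez(f'{tag}s.npz',**S);np.savez(f'{tag}t.npz',**T)
for n,C in(('side',S),('top',T)):
    W=cloud(C); c0=bb-[0,0,.05]
    d=W-c0; r=np.linalg.norm(d[...,:2],axis=-1)
    hsv=cv2.cvtColor(C['pixels'],cv2.COLOR_RGB2HSV)
    m=(r<.04)&(d[...,2]>-.06)&(d[...,2]<.02)&(hsv[...,1]<70)
    P=W[m];print(n,len(P))
    if len(P)>60:
        c,a,t,e,_=fitcyl(P,c0,[0,0,-1.]);print('  c',c.round(4),'axis',a.round(3),'ends',(c+a*t[0]).round(4),(c+a*t[1]).round(4),'err',e.round(4))
o=np.hstack([cv2.resize(S['pixels'][160:370,220:400],(360,420)),cv2.resize(w['pixels'],(400,300)) if 0 else cv2.copyMakeBorder(cv2.resize(w['pixels'],(400,300)),0,120,0,0,0)])
cv2.imwrite(f'pics/{tag}.png',o[:,:,::-1])
cv2.imwrite(f'pics/{tag}t.png',cv2.resize(T['pixels'][120:260,260:440],(720,560))[:,:,::-1])
E
python3 meas.py pre5
```

```text
8.0 [ 0.5936 -0.246   0.1912] 0.05251191991422747 [ 0.74  1.   -1.3 ] [-0.69  0.28  1.88  0.56  0.65  0.49] rot err to Rq [-0.09  0.17 -0.05]
nominal bottom [ 0.5844 -0.2461  0.2394]
side 765
  c [ 0.5849 -0.2446  0.1894] axis [-0.006  0.001 -1.   ] ends [ 0.585  -0.2446  0.2066] [ 0.5846 -0.2445  0.1369] err 0.0006
top 6
```

View pics/pre5.png

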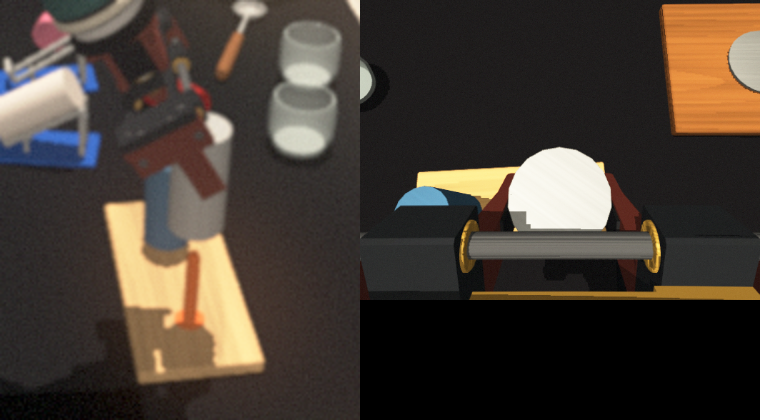

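View pics/pre5t.png

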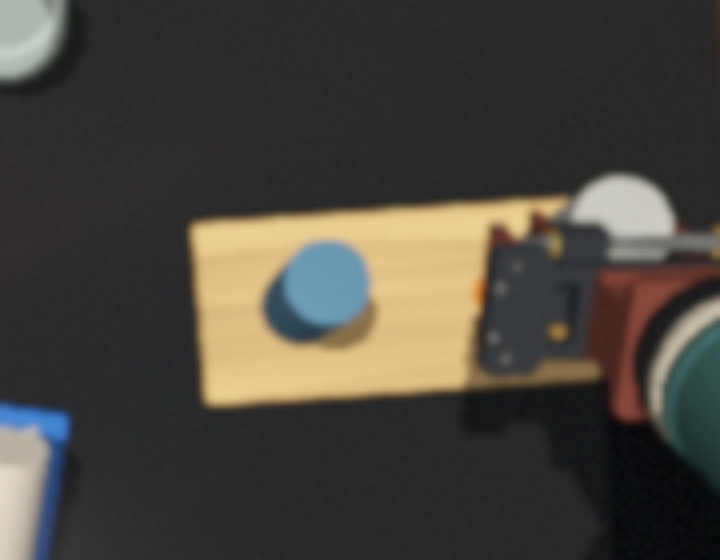

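Run:
```python
from h import *
from workcell import robot
s,p,R=cur(robot)
p,R=plan(p,R,p+[.0,0,-.105],Rq,12,.045)
```

```text
-0.003 0 0.005 0 0 0 0.045; -0.003 0 0.006 0 0 0 0.045; -0.005 0 0.007 0 0 0 0.045; -0.005 0 0.009 0 0 0 0.045; -0.005 0 0.009 0 0 0 0.045; -0.005 0 0.009 0 0 0.1 0.045; -0.006 0 0.01 0 0 0 0.045; -0.005 0 0.009 0 0 0 0.045; -0.005 0 0.009 -0.1 0 0 0.045; -0.004 0 0.007 0 0.1 0 0.045; -0.004 0 0.006 0 0 0 0.045; -0.002 0 0.005 0 0 0 0.045
max 0.0117 0.1 end err [-0.0004 -0.     -0.0002] 0.05
```

Request:
jog_arm:
  commands: "-0.003 0 0.005 0 0 0 0.045; -0.003 0 0.006 0 0 0 0.045; -0.005 0 0.007 0 0 0 0.045; -0.005 0 0.009 0 0 0 0.045; -0.005 0 0.009 0 0 0 0.045; -0.005 0 0.009 0 0 0.1 0.045; -0.006 0 0.01 0 0 0 0.045; -0.005 0 0.009 0 0 0 0.045; -0.005 0 0.009 -0.1 0 0 0.045; -0.004 0 0.007 0 0.1 0 0.045; -0.004 0 0.006 0 0 0 0.045; -0.002 0 0.005 0 0 0 0.045"

```text
clock: 9.35
eef_pos: [0.5943, -0.246, 0.0858]
tcp_rot: [3.034, -0.003, 0.813]
contact_force: [-0.6, -0.2, -1.2]
width: 0.0525
```

Request:
jog_arm:
  commands: "0 0 0 0 0 0 0.045; 0 0 0 0 0 0 0.045"

```text
clock: 9.55
eef_pos: [0.5948, -0.2462, 0.0869]
tcp_rot: [3.034, -0.002, 0.814]
contact_force: [-0.8, 0.3, -0.9]
width: 0.0523
```

```bash
python3 meas.py low6
```

```text
9.55 [ 0.5948 -0.2462  0.0869] 0.05225245452577709 [-0.82  0.29 -0.89] [-0.69  0.45  1.97  0.85  0.44  0.15] rot err to Rq [ 0.06 -0.04 -0.08]
nominal bottom [ 0.5854 -0.2461  0.1351]
side 562
  c [ 0.5861 -0.2453  0.0851] axis [ 0.007  0.001 -1.   ] ends [ 0.586  -0.2453  0.102 ] [ 0.5864 -0.2453  0.0329] err 0.0007
top 7
```

View pics/low6.png

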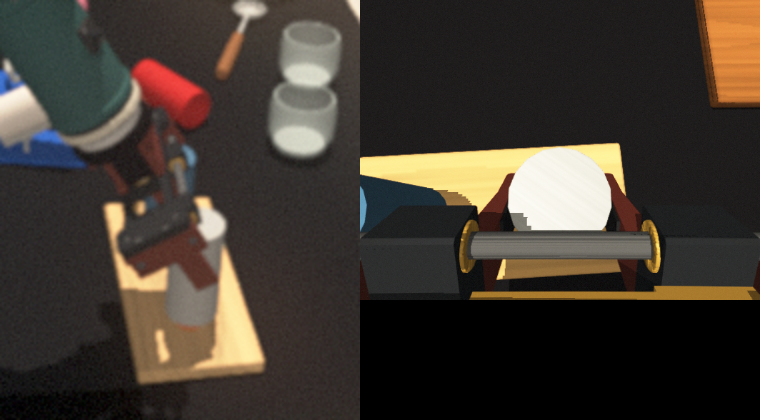

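Request:
jog_arm:
  commands: "-0.001 0 0.0017 0 0 0 0.045; -0.001 0 0.0017 0 0 0 0.045; -0.001 0 0.0017 0 0 0 0.045; -0.001 0 0.0017 0 0 0 0.045; -0.001 0 0.0017 0 0 0 0.045; 0 0 0 0 0 0 0.045; 0 0 0 0 0 0 0.045"

```text
clock: 10.4
eef_pos: [0.5946, -0.246, 0.0771]
tcp_rot: [3.034, -0.002, 0.814]
contact_force: [-0.2, 0.1, -1.4]
width: 0.0523
```

Request:
jog_arm:
  commands: "-0.001 0 0.0017 0 0 0 0.045; 0 0 0 0 0 0 0.045"

```text
clock: 10.6
eef_pos: [0.5947, -0.2461, 0.0752]
tcp_rot: [3.033, -0.002, 0.814]
contact_force: [0.5, 0.1, -1.1]
width: 0.0524
```

Request:
jog_arm:
  commands: "-0.0005 0 0.0009 0 0 0 0.045; 0 0 0 0 0 0 0.045"

```text
clock: 10.8
eef_pos: [0.5947, -0.2461, 0.0742]
tcp_rot: [3.034, -0.002, 0.814]
contact_force: [0.5, -0.7, -0.9]
width: 0.0526
```

Request:
jog_arm:
  commands: "-0.0005 0 0.0009 0 0 0 0.045; 0 0 0 0 0 0 0.045; 0 0 0 0 0 0 0.045"

```text
clock: 11.1
eef_pos: [0.5947, -0.2461, 0.0732]
tcp_rot: [3.033, -0.002, 0.814]
contact_force: [-0.4, -0.3, -1.2]
width: 0.0525
```

Request:
jog_arm:
  commands: "-0.0005 0 0.0009 0 0 0 0.045; 0 0 0 0 0 0 0.045; 0 0 0 0 0 0 0.045"

```text
clock: 11.4
eef_pos: [0.5948, -0.2461, 0.0722]
tcp_rot: [3.033, -0.002, 0.814]
contact_force: [-0.3, -0.3, -2.2]
width: 0.0523
```

```bash
python3 meas.py low7
```

```text
11.4 [ 0.5948 -0.2461  0.0722] 0.052306303600865786 [-0.34 -0.33 -2.23] [-0.69  0.48  1.98  0.91  0.42  0.08] rot err to Rq [ 0.06 -0.05 -0.06]
nominal bottom [ 0.5854 -0.2461  0.1204]
side 558
  c [ 0.5863 -0.2457  0.0704] axis [ 0.001  0.009 -1.   ] ends [ 0.5863 -0.2458  0.0888] [ 0.5863 -0.2452  0.0169] err 0.0007
top 9
```

Contact isn't clear yet (a force on the tool from the board should be positive), so I'll go on in small steps.

Request:
jog_arm:
  commands: "-0.0005 0 0.0009 0 0 0 0.045; 0 0 0 0 0 0 0.045; 0 0 0 0 0 0 0.045"

```text
clock: 11.85
eef_pos: [0.595, -0.2462, 0.0721]
tcp_rot: [3.033, -0.002, 0.816]
contact_force: [-3.9, 1.1, 7.9]
width: 0.0523
```

Request:
jog_arm:
  commands: "-0.0005 0 0.0009 0 0 0 0.045; 0 0 0 0 0 0 0.045; 0 0 0 0 0 0 0.045"

```text
clock: 12.15
eef_pos: [0.5952, -0.2462, 0.0721]
tcp_rot: [3.032, -0.002, 0.818]
contact_force: [-9.2, 1.0, 18.2]
width: 0.0528
```

Request:
jog_arm:
  commands: "0.0006 0 -0.0011 0 0 0 0.045; 0 0 0 0 0 0 0.045; 0 0 0 0 0 0 0.045"

```text
clock: 12.45
eef_pos: [0.5952, -0.2463, 0.0721]
tcp_rot: [3.033, -0.002, 0.816]
contact_force: [-3.7, 0.4, 8.3]
width: 0.0524
```

Request:
jog_arm:
  commands: "0 0 0 0 0 0 0.054; 0 0 0 0 0 0 0.057; 0 0 0 0 0 0 0.061; 0 0 0 0 0 0 0.066; 0 0 0 0 0 0 0.072; 0 0 0 0 0 0 0.076; 0 0 0 0 0 0 0.076; 0 0 0 0 0 0 0.076"

```text
clock: 13.25
eef_pos: [0.5947, -0.2461, 0.0714]
tcp_rot: [3.033, -0.002, 0.814]
contact_force: [-0.3, 0.2, -0.3]
width: 0.0759
```

```bash
python3 meas.py rel8
```

```text
13.25 [ 0.5947 -0.2461  0.0714] 0.07594822903028685 [-0.35  0.19 -0.34] [-0.69  0.48  1.98  0.91  0.41  0.08] rot err to Rq [ 0.06 -0.05 -0.06]
nominal bottom [ 0.5853 -0.2461  0.1196]
side 460
  c [ 0.5863 -0.2453  0.0696] axis [ 0.002 -0.003 -1.   ] ends [ 0.5863 -0.2453  0.0858] [ 0.5864 -0.2455  0.0167] err 0.0007
top 13
```

View pics/rel8.png

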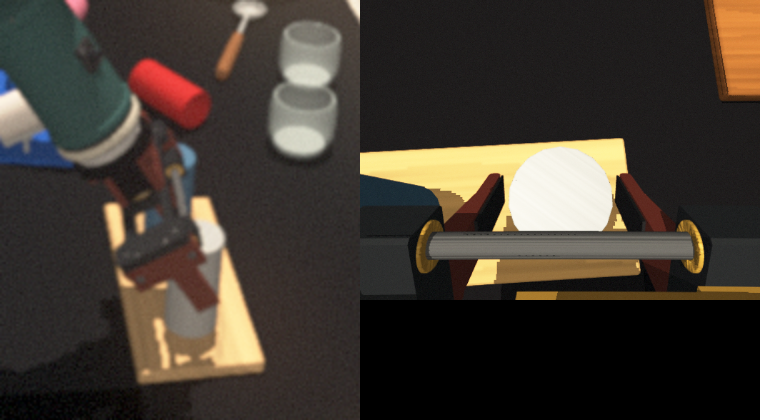

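The fingers are open and clear on both sides, and the beaker is upright. I'll retreat along the tool axis.

Request:
jog_arm:
  commands: "0 0 -0.006 0 0 0 0.076; 0 0 -0.012 0 0 0 0.076; 0 0 -0.018 0 0 0 0.076; 0 0 -0.022 0 0 0 0.076; 0 0 -0.025 0 0 0 0.076; 0 0 -0.025 0 0 0 0.076; 0 0 -0.025 0 0 0 0.076; 0 0 -0.02 0 0 0 0.076; 0 0 -0.012 0 0 0 0.076; 0 0 0 0 0 0 0.076; 0 0 0 0 0 0 0.076"

```text
clock: 14.5
eef_pos: [0.5121, -0.2459, 0.2141]
tcp_rot: [3.033, -0.002, 0.814]
contact_force: [0.7, -0.2, -0.8]
width: 0.0757
```

Run:
```python
from h import *
from workcell import robot
s,p,R=cur(robot);print(s['clock'],p,s['contact_force'],abs(s['qd']).max())
S=robot.capture('side');T=robot.capture('top')
for n,C in(('side',S),('top',T)):
    W=cloud(C);hsv=cv2.cvtColor(C['pixels'],cv2.COLOR_RGB2HSV)
    for nm,c0,a0 in(('steel',PEG+[0,0,.05],[0,0,-1.]),('blue',np.array([.579,-.115,.065]),[0,0,-1.]),('white',np.array([.4425,.0837,.067]),[-.86,.14,-.49])):
        a=np.array(a0);a/=np.linalg.norm(a);d=W-c0;t=d@a;r=np.linalg.norm(d-t[...,None]*a,axis=-1)
        P=W[(r<.036)&(np.abs(t)<.06)&(W[...,2]>.03)]
        if len(P)<60: print(n,nm,len(P));continue
        c,ax_,t,e,_=fitcyl(P,c0,a0);print(n,nm,len(P),c.round(4),ax_.round(3),'ends',(c+ax_*t[0]).round(4),(c+ax_*t[1]).round(4),e.round(4))
cv2.imwrite('pics/end9.png',S['pixels'][:,:,::-1])
```

```text
14.5 [ 0.51206442 -0.2459288   0.21406851] [ 0.72631673 -0.19873953 -0.7571482 ] 0.02125832162652764
side steel 1386 [ 0.5863 -0.2455  0.065 ] [ 0.001 -0.01  -1.   ] ends [ 0.5863 -0.2449  0.1232] [ 0.5863 -0.2458  0.0315] 0.001
side blue 1044 [ 0.5775 -0.1145  0.065 ] [-0.003 -0.005 -1.   ] ends [ 0.5777 -0.1143  0.1234] [ 0.5774 -0.1147  0.0322] 0.001
side white 244 [0.4414 0.0815 0.0684] [-0.84   0.216 -0.498] ends [0.4784 0.072  0.0903] [0.3951 0.0934 0.041 ] 0.001
top steel 590 [ 0.587  -0.2481  0.065 ] [ 0.    -0.001 -1.   ] ends [ 0.587  -0.248   0.1221] [ 0.587  -0.2481  0.033 ] 0.0028
top blue 528 [ 0.5787 -0.1155  0.065 ] [-0.013  0.005 -1.   ] ends [ 0.5795 -0.1158  0.1216] [ 0.5783 -0.1153  0.0327] 0.0043
top white 954 [0.4431 0.0836 0.0659] [-0.852  0.138 -0.506] ends [0.4866 0.0766 0.0917] [0.3978 0.091  0.039 ] 0.0009
```

View pics/end9.png

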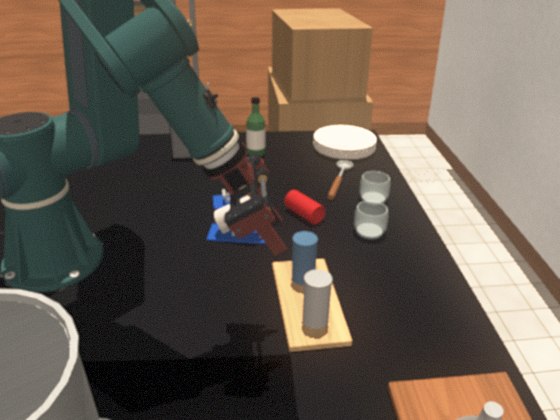

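The steel beaker stands upright over the peg at (317,300), at the same height as the blue one. The gripper is clear of everything and the white and blue beakers have not moved.

```bash
python3 -c "
from workcell import robot
print(robot.sign_off())"
```

```text
the job is handed in; nothing more can be done
None
```

The steel beaker now stands upside down over the free orange peg with its rim on the board, and the job is handed in at about 14.6 s of the 42 s allowed. I gripped it near its bottom, lifted it clear of the cradle, turned it 60° and lowered it until it touched the board. The downward push peaked at about 18 N and was eased to 8 N before I let go and backed the gripper away.

**Steel beaker:** The side and top cameras put its centre within about 3 mm of the peg, its tilt at no more than 1°, and its bottom 0.122–0.123 m above the table. The expected height is 0.120 m, and the seated blue beaker reads the same amount high.

**White and blue beakers:** Both are within about 2 mm of where they were in the views that show them clearly. After the release the gripper partly hid the white beaker from the side camera, so that reading is rough (about 10 mm off at its bottom end). The unobstructed top view shows it has not moved.

**Grasp correction:** After the approach to the cradle the measured tool position was about 5 mm off sideways. I corrected that before closing the fingers.

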